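# Release the spare nozzle from a rotary parts dispenser

## Task

On the packing table stands a round parts dispenser: turn its crank (a push against the upright peg is enough) until the opening in the floor disc comes under the compartment that holds the spare filling nozzle, so that only the nozzle drops into the tray below. The opening must never pass under a bottle or the ferrule: these stay in their compartments, so choose the direction of turning; and do not touch any of the parts. Then push the crank back until its pointer stands over the middle of the blanked-off (plated-over) sector, let go and leave everything else undisturbed.

Things in the scene. Friction and masses are not known exactly. Their poses are not given: they have to be found in the camera images.
- dispenser: Fixed round drum on three legs over a grey catch tray, 224 mm across. Origin: centre of its underside, on the table; z up; x points to the middle of the blanked-off sector (closed on top by a flat plate at z 182), one of six 60-degree sectors with middles at 0 (blanked), +60, +120, 180, -120, -60 degrees from x, counter-clockwise from above. Drum outer radius 96, wall top z 178.
- tray_floor (a point): Centre of the catch tray's floor, 6 mm above the table, straight below the drum. The tray is open between its rim (z 36) and the disc (z 112), inner radius 108.
- stop_top (a point): Top of the steel stop bracket, at 180 degrees (opposite the blanked sector): 22 mm wide, at radius 95 to 103, up to z 255. Only it and the crank stand higher than the bottles' tops, z 215.
- dial (a joint): Turn in rad of the crank with the floor disc fixed to it, positive counter-clockwise from above, limits -2.8 to 2.8. The disc (top z 118) has one 60-degree opening, its middle under the crank: at 0 it is under the blanked sector, at 1.047 under that at +60 degrees. A part drops when the opening is under it to within 4 degrees. Friction 0.08 N m; it stays where left. Starts at -0.95 to -0.08.
- crank_peg (a point): Middle of the top of the crank's upright black peg: 16 mm in diameter, z 234 to 278, 66 mm from the dispenser's axis. The crank arm is a flat bar 18 mm wide, z 226 to 234, from a black cap on the axis (radius 17, z up to 238) to radius 80; it is the pointer.
- spare_nozzle: The part to release: spare filling nozzle, a stepped round piece with a flange, 32 mm in diameter and 67 mm tall, standing in the compartment at +60 or at -120 degrees. Origin: middle of the flange's underside; z along it.
- bottle_a: Flat oval bottle with white top, 26 x 52 x 97 mm, standing in the compartment opposite the nozzle's (at -120 or +60 degrees); must stay there. Origin: middle of its underside.
- bottle_b: Same kind of bottle, standing in the compartment at +120 degrees; must stay there. Origin: middle of its underside.
- ferrule: Round flanged sleeve, 50 mm in diameter, 30 mm tall, in the compartment at 180 degrees; must stay there. Origin: middle of its underside. The sectors at 0 and -60 degrees are empty.
- bottle_c: Bystander: bottle, 26 x 52 x 97 mm, standing on the filling machine's right edge, left of the dispenser; origin at its underside.

How it is judged:
By the outcome, as a careful person would: the job done as asked, in the order asked, and still so for the second after the job is handed in, with the robot touching nothing.
It also fails if it takes over 45 s, if anything falls off the work surface, if the arm or the gripper's body presses on something with over 40 N, if the wrist force passes 120 N, or if a joint passes its speed limit or range.

## Robot

A 6-joint arm with a two-finger parallel gripper is mounted at the origin on a cart in front of the work surface, level with it; the furniture and walls round the work are solid. World frame = base frame: x ahead of the robot, y to its left, z up, the work surface at z = 0. Lengths are in mm, angles in degrees, forces in N, time in s.
With the tool pointing down it reaches from about 350 to 850 mm from the base axis. Payload 8.1 kg.
Tool frame: the origin (TCP) lies between the finger pads; the fingertips stand 14 mm ahead of it and the grasp point (between the pads) lies 5 mm behind it; z points along the fingers, x is the direction in which the jaws open and shut, and the axes are right-handed (so a half turn about z gives the same grasp; the last joint's range is limited). The gripper opens to 85 mm and grips with 20 to 120 N. Pads are 22 mm wide; open, the fingers measure 114 mm over their backs; the gripper's body (76 mm by 85 mm) begins 54 mm behind the grasp point. The pads swing forward as they close: fully open they stand 13 mm farther back than shut.
Start: joints at [-69.695, 7.471, 85.268, -0, 87.261, -4.893], TCP at [255.475, -542.898, 245.292] pointing down, gripper open.
Joint ranges: [-169.43, 169.43], [-51.17, 129.36], [1.28, 143.12], [-76.62, 256.62], [0, 156.53], [-152.29, 152.29]. Speed limits (degrees/s): [136.94, 136.94, 159.86, 180, 180, 180].

## Interface

Orientations are given as [roll, pitch, yaw] about the fixed x, y, z axes, in that order (R = Rz(yaw) Ry(pitch) Rx(roll)).
In Python, from bench import r, vision, job gives the robot as it stands.
- The arm moves only by the tool send_rows, never from a script. Its arguments are lists of equal length, an entry for each row: "dp": the shift along the world's x, y, z in mm, a list of three; "rot": the turn, a rotation vector about the world's x, y, z in rad, a list of three. In form: {"dp": [[tx, ty, tz], ...], "rot": [[wx, wy, wz], ...]}. A call has 1 to 5 rows; each row is the pose to reach, as a shift and turn from the pose commanded when the call began; what a row does not reach only later rows make up. A row lasts 1/8 s, in which the tool goes at most 62.5 mm and 10.7 degrees, less where a joint would pass 70% of its speed; a pose out of reach is approached as far as the arm can. A call with a gripper value outside its range is refused whole. "jaw" is the finger opening in mm, from 0 to 85.4, set as the call begins (left out, the last holds). The fingers move at their own pace and stop on an object; "force" is the grip in N (left out, the last holds). Time passes only in rows, so rows that repeat a pose let the fingers close. It gives the time, the measured TCP pose, the force and the opening at its end, in the units of the state.
- r.sense(): the state, without advancing time (a new reading comes with each control period).
- vision.snapshot(name): name is "scene" or "top"; returns a dict with "pixels" (384x512x3 uint8, red, green, blue), "depth" (384x512 float32, mm along the optical axis (not along the pixel's ray), 0 where there is no reading), "intrinsics" (3x3 intrinsics, pixels), "world_from_camera" (4x4, takes a point from camera to world coordinates). Camera axes: x right, y down, z forward; pixel columns grow to the right and rows downward; lengths in mm; the calibration is good to about 2 mm. A picture is of the moment at which its call begins.
- job.hand_in(): hands the job in, once; it reports no verdict.
The state is a dict: "time": time; "joint_pos": joint angles; "qd": joint speeds; "joint_efforts": joint torques, N m; "tool_pos": TCP position; "tcp_rot": TCP orientation; "ft_force": force on the tool from outside, world axes, zero at the start; "wrist_torque": the same for the moment, N m; "finger_gap": finger opening in mm.
Only numpy, scipy, OpenCV 4.12 (cv2) and the standard library are available. Lean on these libraries where they do the work, as an engineer would, in place of code of your own. Each camera call takes 0.05 s, during which the arm holds its last target.

## Working session

There is one attempt and no reset: what is moved stays moved. The work goes in short steps, Python scripts to look and compute and a tool call to move; the robot and the scene stay as the last step left them, time stands still between calls to the robot, and variables do not carry over. Pictures are saved under pics/ and viewed, and the job is handed in when it is done.

Besides the shell and the picture viewer there is one more tool, called after "Request:" as a command line: name --argument value ..., lists and objects as JSON in quotes. send_rows: Moves the arm, as the interface text tells. Its arguments: {"type":"object","properties":{"dp":{"type":"array"},"rot":{"type":"array"},"jaw":{"type":"number"},"force":{"type":"number"}},"required":["dp","rot"]}

```bash
mkdir -p pics; ls; python3 - <<'E'
from bench import r,vision
import cv2,numpy as np
for n in ("scene","top"):
    s=vision.snapshot(n); cv2.imwrite(f"pics/{n}0.png",s["pixels"][:,:,::-1]); np.savez(f"{n}0.npz",**s)
    print(n,s["intrinsics"],s["world_from_camera"])
print(r.sense())
E
```

```text
pics
scene [[366.62913125   0.         255.46489791]
 [  0.         366.62913125 191.6917861 ]
 [  0.           0.           1.        ]] [[-6.68601983e-01  3.55629815e-01 -6.53068773e-01  1.03581842e+03]
 [ 7.43565230e-01  3.09025686e-01 -5.92970382e-01  1.97751756e+02]
 [-9.06292174e-03 -8.82060406e-01 -4.71049152e-01  6.11342978e+02]
 [ 0.00000000e+00  0.00000000e+00  0.00000000e+00  1.00000000e+00]]
top [[388.64635278   0.         249.91996227]
 [  0.         388.64635278 187.43489025]
 [  0.           0.           1.        ]] [[-3.94740024e-01 -8.38988937e-01  3.74536883e-01  1.32847468e+02]
 [-9.18721848e-01  3.55358180e-01 -1.72251935e-01 -1.69953463e+02]
 [ 1.14227227e-02 -4.12089950e-01 -9.11071564e-01  9.49045763e+02]
 [ 0.00000000e+00  0.00000000e+00  0.00000000e+00  1.00000000e+00]]
{'time': 0.1, 'joint_pos': array([-6.96951031e+01,  7.51090203e+00,  8.53238328e+01, -5.41383657e-04,
        8.72606904e+01, -4.89344034e+00]), 'qd': array([ 0.02070384, -0.10251818, -0.09697548,  0.00203498, -0.03573436,
       -0.00786646]), 'joint_efforts': array([ 1.47664043e-03, -5.70951068e+01, -5.01942408e+01, -1.70238691e-04,
        8.16840300e-03, -7.01704789e-05]), 'tool_pos': array([ 255.30135809, -542.45384137,  244.34043983]), 'tcp_rot': array([-1.79992399e+02,  9.51235595e-02, -6.48016301e+01]), 'ft_force': array([-0.50121489, -0.5043694 ,  0.20264065]), 'wrist_torque': array([0.0236873 , 0.00214062, 0.03387202]), 'finger_gap': 85.22053331918696}
```

View pics/scene0.png

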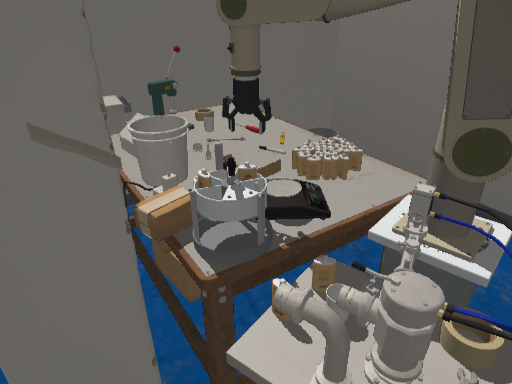

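View pics/top0.png

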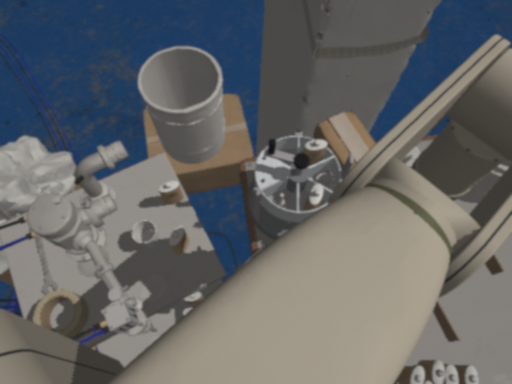

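```bash
cat > h.py <<'E'
import numpy as np,cv2
def pts(s):
    K=s["intrinsics"];T=s["world_from_camera"];d=s["depth"]
    v,u=np.mgrid[:d.shape[0],:d.shape[1]]
    P=np.stack([(u-K[0,2])*d/K[0,0],(v-K[1,2])*d/K[1,1],d],-1)
    P=P@T[:3,:3].T+T[:3,3]; P[d<=0]=np.nan
    return P
def proj(s,p):
    T=np.linalg.inv(s["world_from_camera"]);q=T[:3,:3]@np.asarray(p,float)+T[:3,3];k=s["intrinsics"]@q;return k[:2]/k[2]
E
python3 - <<'E'
from h import *
a=dict(np.load("scene0.npz"));b=dict(np.load("top0.npz"))
ca=cv2.resize(a["pixels"][130:260,165:295,::-1],(780,780)[:2],interpolation=cv2.INTER_CUBIC)
cb=cv2.resize(b["pixels"][120:250,230:360,::-1],(600,600),interpolation=cv2.INTER_CUBIC)
cv2.imwrite("pics/ca.png",cv2.resize(ca,(600,600)));cv2.imwrite("pics/cb.png",cb)
Pb=pts(b);Pa=pts(a)
for n,P,us,vs in (("top",Pb,range(250,346,8),range(132,240,6)),):
    for v in vs: print(v,[tuple(np.round(P[v,u]).astype(int)) if np.isfinite(P[v,u,0]) else None for u in us][:12])
E
```

```text
132 [(np.int64(1150), np.int64(-629), np.int64(-806)), (np.int64(998), np.int64(-601), np.int64(-567)), (np.int64(906), np.int64(-592), np.int64(-428)), (np.int64(826), np.int64(-583), np.int64(-307)), (np.int64(760), np.int64(-576), np.int64(-208)), (np.int64(704), np.int64(-570), np.int64(-123)), (np.int64(535), np.int64(-474), np.int64(181)), (np.int64(663), np.int64(-601), np.int64(-82)), (np.int64(590), np.int64(-568), np.int64(44)), (np.int64(562), np.int64(-571), np.int64(82)), (np.int64(552), np.int64(-589), np.int64(85)), (np.int64(544), np.int64(-608), np.int64(87))]
138 [(np.int64(1115), np.int64(-614), np.int64(-803)), (np.int64(994), np.int64(-600), np.int64(-613)), (np.int64(897), np.int64(-590), np.int64(-461)), (np.int64(822), np.int64(-584), np.int64(-345)), (np.int64(536), np.int64(-433), np.int64(178)), (np.int64(533), np.int64(-453), np.int64(171)), (np.int64(520), np.int64(-467), np.int64(181)), (np.int64(515), np.int64(-485), np.int64(177)), (np.int64(583), np.int64(-569), np.int64(23)), (np.int64(551), np.int64(-567), np.int64(71)), (np.int64(536), np.int64(-58
[... 8535 characters left out ...]
nt64(-259), np.int64(673)), (np.int64(192), np.int64(-264), np.int64(674)), (np.int64(190), np.int64(-270), np.int64(673))]
234 [(np.int64(405), np.int64(-299), np.int64(-3)), (np.int64(396), np.int64(-317), np.int64(-1)), (np.int64(384), np.int64(-333), np.int64(14)), (np.int64(370), np.int64(-348), np.int64(36)), (np.int64(204), np.int64(-231), np.int64(666)), (np.int64(200), np.int64(-235), np.int64(672)), (np.int64(197), np.int64(-239), np.int64(675)), (np.int64(195), np.int64(-245), np.int64(675)), (np.int64(192), np.int64(-250), np.int64(676)), (np.int64(190), np.int64(-255), np.int64(676)), (np.int64(188), np.int64(-261), np.int64(675)), (np.int64(186), np.int64(-267), np.int64(675))]
```

View pics/ca.png

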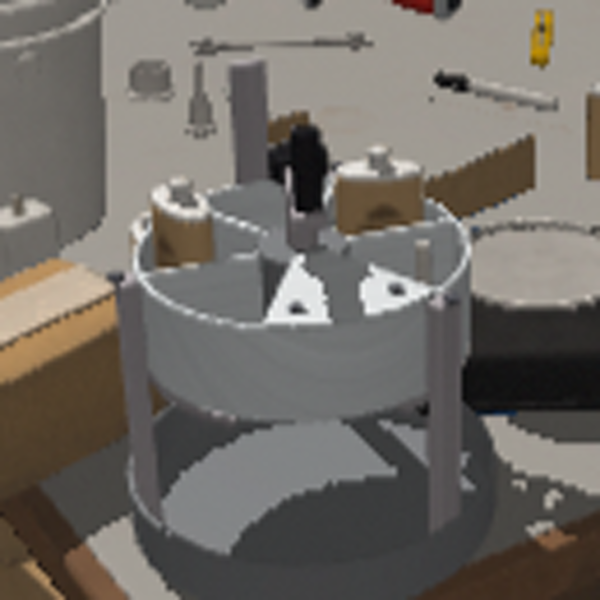

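View pics/cb.png

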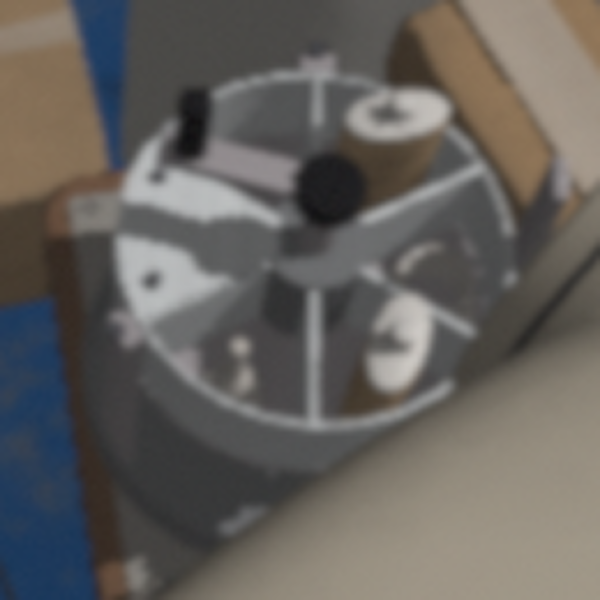

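```bash
cat > fit.py <<'E'
from h import *
from scipy.optimize import least_squares
def wallfit(P,c0=(440,-410)):
    m=(P[...,2]>174)&(P[...,2]<181)&(np.abs(np.hypot(P[...,0]-c0[0],P[...,1]-c0[1])-94)<14)
    q=P[m][:,:2]
    f=least_squares(lambda c:np.hypot(q[:,0]-c[0],q[:,1]-c[1])-94.5,c0,loss="soft_l1",f_scale=2)
    return f.x,len(q),np.abs(f.fun).mean()
E
python3 - <<'E'
from fit import *
for n in("top","scene"):
    s=dict(np.load(n+"0.npz"));P=pts(s)
    c,k,e=wallfit(P);print(n,"drum",c,k,e)
    c,k,e=wallfit(P,tuple(c));print(n,"drum",c,k,e)
    rr=np.hypot(P[...,0]-c[0],P[...,1]-c[1]);dk=s["pixels"].max(2)
    def show(t,m):
        q=P[m]; 
        if len(q): print(t,len(q),q.mean(0).round(1),"ang",np.degrees(np.arctan2(q[:,1].mean()-c[1],q[:,0].mean()-c[0])).round(1),"r",np.hypot(*(q.mean(0)[:2]-c)).round(1))
    show("plate",(abs(P[...,2]-182)<2)&(rr<90)&(s["pixels"].min(2)>150))
    show("peg",(P[...,2]>240)&(rr<90)&(rr>40)&(P[...,2]<285)&(dk<90))
    show("pegtop",(P[...,2]>273)&(rr<90)&(P[...,2]<283)&(dk<90))
    show("cap",(abs(P[...,2]-238)<3)&(rr<25))
    show("bar",(abs(P[...,2]-233)<5)&(rr<60)&(rr>22)&(dk>90))
    show("stop",(P[...,2]>222)&(P[...,2]<262)&(rr>88)&(rr<110))
    m=(P[...,2]>222)&(P[...,2]<400)&(rr>85)&(rr<300); print("high near",[tuple(x) for x in P[m][::max(1,m.sum()//12)].round()])
E
```

```text
top drum [ 444.96804341 -418.66825808] 290 4.842455504543476
top drum [ 443.9541516  -426.15283132] 463 3.638254054814841
plate 340 [ 470.6 -369.5  181.8] ang 64.8 r 62.6
peg 105 [ 482.  -375.3  265.6] ang 53.2 r 63.6
pegtop 46 [ 484.2 -376.2  277. ] ang 51.2 r 64.1
cap 175 [ 442.8 -426.8  237.5] ang -149.8 r 1.3
bar 139 [ 469.  -395.   233.6] ang 51.2 r 40.0
stop 96 [ 396.7 -513.3  244. ] ang -118.5 r 99.2
high near [(np.float64(702.0), np.float64(-570.0), np.float64(381.0)), (np.float64(660.0), np.float64(-615.0), np.float64(387.0)), (np.float64(659.0), np.float64(-625.0), np.float64(373.0)), (np.float64(686.0), np.float64(-571.0), np.float64(353.0)), (np.float64(664.0), np.float64(-586.0), np.float64(354.0)), (np.float64(662.0), np.float64(-611.0), np.float64(333.0)), (np.float64(703.0), np.float64(-568.0), np.float64(296.0)), (np.float64(670.0), np.float64(-579.0), np.float64(308.0)), (np.float64(706.0), np.float64(-573.0), np.float64(259.0)), (np.float64(658.0), np.float64(-614.0), np.float64(272.0)), (np.float64(666.0), np.float64(-570.0), np.float64(263.0)), (np.float64(666.0)
[... 545 characters left out ...]
 np.float64(-564.0), np.float64(399.0)), (np.float64(291.0), np.float64(-533.0), np.float64(376.0)), (np.float64(280.0), np.float64(-578.0), np.float64(344.0)), (np.float64(279.0), np.float64(-547.0), np.float64(334.0)), (np.float64(683.0), np.float64(-571.0), np.float64(398.0)), (np.float64(691.0), np.float64(-570.0), np.float64(392.0)), (np.float64(248.0), np.float64(-500.0), np.float64(292.0)), (np.float64(678.0), np.float64(-574.0), np.float64(359.0)), (np.float64(692.0), np.float64(-574.0), np.float64(337.0)), (np.float64(698.0), np.float64(-568.0), np.float64(314.0)), (np.float64(699.0), np.float64(-572.0), np.float64(290.0)), (np.float64(690.0), np.float64(-574.0), np.float64(259.0))]
```

```bash
python3 - <<'E'
from fit import *
for n,c in(("top",(443,-426.5)),("scene",(443.6,-428.7))):
    c=np.array(c)
    s=dict(np.load(n+"0.npz"));P=pts(s)
    d=P[...,:2]-c;rr=np.hypot(d[...,0],d[...,1]);an=np.degrees(np.arctan2(d[...,1],d[...,0]))
    m=(P[...,2]>175)&(P[...,2]<181)&(rr>30)&(rr<86)&(abs((an-62+180)%360-180)>34)
    print(n,m.sum(),np.sort(((an[m]-62+360)%360)).round().astype(int))
    a=an[m];r_=rr[m]
    def f(x):
        dd=c*0
        q=P[m][:,:2]-c-x[1:3]
        A=np.degrees(np.arctan2(q[:,1],q[:,0]))-x[0]-30
        A=(A+30)%60-30
        return np.r_[np.radians(A)*np.hypot(*q.T), x[1:3]*3]
    print(least_squares(f,[62,0,0],loss="soft_l1",f_scale=2).x)
    # plate edges
    m=(abs(P[...,2]-182)<2.5)&(rr<92)&(rr>60)&(abs((an-62+180)%360-180)<33)
    print("plate ang range",np.percentile(an[m],[1,5,50,95,99]))
    m=(P[...,2]>225)&(P[...,2]<262)&(rr>90)&(rr<108)
    print("stop",np.percentile(an[m]+180,[2,50,98]))
E
```

```text
top 184 [ 34  61  63  64  90  90  90  90  90  91  91  92  92  92  92  92  92  92
  92  92  92  92  92  92  92  92  92  92  92  92  92  92  92  92  92  95
  95  95  95  95  95  96  96 108 108 108 110 112 149 150 150 150 150 151
 151 151 151 151 151 151 151 151 151 152 152 152 152 152 152 152 152 153
 153 153 153 153 153 153 153 153 153 154 154 155 155 156 208 208 208 209
 209 209 209 209 209 210 210 210 210 210 210 210 210 210 211 211 211 211
 211 211 211 211 212 212 212 212 212 212 212 212 212 212 212 212 213 213
 213 214 214 214 225 225 226 226 226 226 227 228 228 229 230 232 233 234
 235 236 236 238 239 240 241 242 243 244 247 249 252 254 257 269 269 269
 270 270 270 270 270 270 270 270 272 272 272 272 272 272 272 272 272 272
 272 272 272 272]
[63.43835822  0.35498859 -0.95031374]
plate ang range [35.6488915  39.81996004 65.26178473 90.91687966 93.01533742]
stop [56.93815525 61.07970016 69.33740697]
scene 173 [ 57  57  58  60  60  61  88  88  89  89  89  89  90  90  90  90  90  90
  91  91  91  91  91  91  91  91  91  91  91  92  92  92  92  92  92  93
  93  93  94  94  94  94  95  95 107 107 107 107 108 108 108 109 109 109
 110 110 110 111 112 112 113 114 115 116 116 116 117 121 124 124 125 126
 129 130 132 133 136 137 139 139 150 150 151 151 151 152 153 209 210 210
 210 210 211 211 211 211 212 212 212 213 213 213 213 213 213 213 213 214
 214 214 242 243 246 248 249 251 251 253 253 253 254 255 256 257 257 258
 258 258 259 260 260 260 266 268 268 268 269 269 269 269 269 269 269 269
 269 270 270 270 271 271 271 271 271 271 271 271 271 271 272 272 272 272
 272 272 272 272 272 272 272 273 273 274 275]
[63.5819181  -2.17723193 -0.83952674]
plate ang range [32.95075234 35.7523536  63.13095414 90.50558636 93.34187326]
stop [57.30166021 63.99342073 69.711875  ]
```

Request:
send_rows --dp '[[0,0,55],[40,30,95],[85,62,105],[130,95,105],[175,127,105]]' --rot '[[0,0,0],[0,0,0.1],[0,0,0.2],[0,0,0.3],[0,0,0.433]]' --jaw 24

```text
time: 0.72
tool_pos: [431.6, -414.7, 350.2]
tcp_rot: [-180.0, 0.0, -39.8]
ft_force: [0.2, -1.3, 0.4]
finger_gap: 24.2
```

Request:
send_rows --dp '[[28,20,0],[54,39,0],[54,39,0]]' --rot '[[0,0,0],[0,0,0],[0,0,0]]'

```text
time: 1.1
tool_pos: [486.0, -375.1, 349.5]
tcp_rot: [-180.0, 0.1, -39.8]
ft_force: [-0.1, -0.5, 0.1]
finger_gap: 24.1
```

```bash
cat > snap.py <<'E'
import sys
from bench import r,vision
from h import *
t=sys.argv[1]
ims=[]
for n,(v,u) in (("scene",(110,160)),("top",(110,225))):
    s=vision.snapshot(n); np.savez(f"{n}{t}.npz",**s)
    ims.append(cv2.resize(s["pixels"][v:v+150,u:u+130,::-1],(400,461),interpolation=cv2.INTER_CUBIC))
cv2.imwrite(f"pics/s{t}.png",np.hstack(ims))
st=r.sense();print(st["time"],st["tool_pos"],st["tcp_rot"],st["ft_force"],st["finger_gap"])
E
python3 snap.py 1
```

```text
1.2 [ 484.31548268 -376.79724227  349.73895531] [ 1.79979456e+02  5.65310726e-02 -3.99484113e+01] [-0.27263958 -0.81343939  0.6361589 ] 23.783019343232752
```

View pics/s1.png

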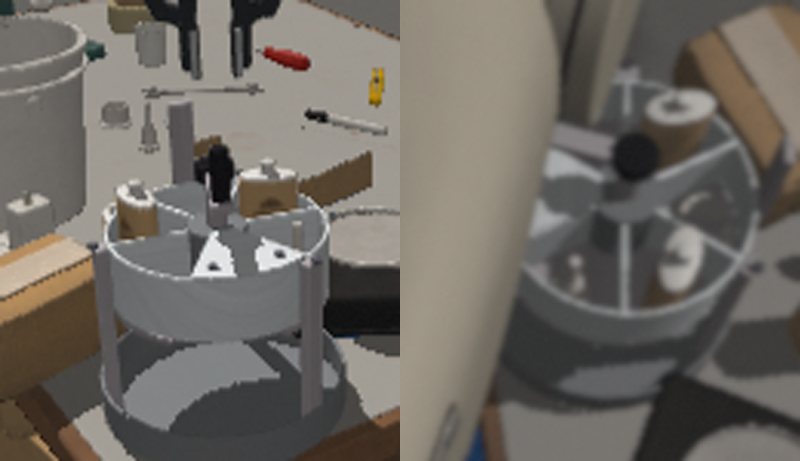

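Request:
send_rows --dp '[[0,0,-25],[0,0,-50],[0,0,-60],[0,0,-68]]' --rot '[[0,0,0],[0,0,0],[0,0,0],[0,0,0]]' --jaw 30

```text
time: 1.7
tool_pos: [483.9, -377.5, 282.2]
tcp_rot: [180.0, -0.0, -40.0]
ft_force: [-0.4, -0.3, 0.7]
finger_gap: 30.2
```

Request:
send_rows --dp '[[0,0,-9],[0,0,-18],[0,0,-18]]' --rot '[[0,0,0],[0,0,0],[0,0,0]]'

```text
time: 2.08
tool_pos: [484.2, -376.6, 263.4]
tcp_rot: [-180.0, 0.1, -40.0]
ft_force: [0.3, -0.4, -0.5]
finger_gap: 30.2
```

```bash
python3 snap.py 2
```

```text
2.175 [ 484.55550113 -376.90434005  264.49903155] [ 1.79999409e+02 -1.04044086e-02 -3.99868000e+01] [0.44027647 0.17407687 0.5603243 ] 29.783140067362954
```

View pics/s2.png

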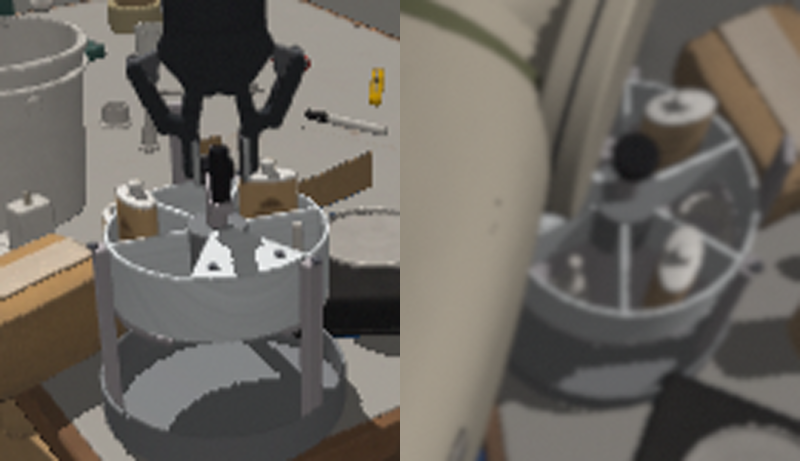

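```bash
python3 - <<'E'
from h import *
s=dict(np.load("scene2.npz"));P=pts(s);c=np.array([443,-427.5])
for v in range(158,176,2):
  print(v,[(u,*P[v,u].round().astype(int).tolist()) for u in (222,229,232,237,240,243) if np.isfinite(P[v,u,0])])
E
```

```text
158 [(222, 505, -388, 281), (229, 490, -380, 278), (232, 486, -374, 278), (237, 18, -831, 3), (240, 475, -359, 279), (243, 468, -357, 277)]
160 [(222, 506, -387, 276), (229, 493, -377, 275), (232, 487, -374, 274), (237, 31, -817, 2), (240, 476, -359, 274), (243, 468, -356, 273)]
162 [(222, 507, -387, 272), (229, 493, -378, 269), (232, 489, -371, 270), (237, 46, -803, 2), (240, 476, -358, 270), (243, 469, -356, 268)]
164 [(222, 506, -388, 266), (229, 491, -380, 263), (232, 488, -373, 264), (237, 61, -789, 2), (240, 475, -360, 263), (243, 469, -355, 263)]
166 [(222, 507, -388, 261), (229, 494, -377, 260), (232, 489, -373, 259), (237, 359, -488, 182), (240, 477, -358, 260), (243, 383, -440, 204)]
168 [(222, 394, -512, 180), (229, 493, -379, 254), (232, 488, -373, 254), (237, 363, -483, 178), (240, 477, -358, 255), (243, 390, -433, 202)]
170 [(222, 397, -510, 176), (229, 492, -380, 248), (232, 487, -375, 248), (237, 374, -473, 179), (240, 393, -441, 195), (243, 388, -435, 195)]
172 [(222, 395, -512, 168), (229, 492, -380, 243), (232, 488, -374, 243), (237, 373, -474, 172), (240, 393, -442, 189), (243, 390, -433, 191)]
174 [(222, 396, -512, 162), (229, 495, -378, 239), (232, 490, -372, 239), (237, 374, -473, 166), (240, 394, -441, 184), (243, 392, -432, 186)]
```

Request:
send_rows --dp '[[0,0,0],[0,0,0],[0,0,0]]' --rot '[[0,0,0],[0,0,0],[0,0,0]]' --jaw 18 --force 20

```text
time: 2.55
tool_pos: [484.6, -376.9, 264.5]
tcp_rot: [180.0, -0.0, -40.0]
ft_force: [-0.7, 0.1, -0.5]
finger_gap: 18.0
```

```bash
cat > arc.py <<'E'
import sys,numpy as np
c=np.array([443,-427.5]);R=65.5
def p(a): a=np.radians(a);return c+R*np.array([np.cos(a),np.sin(a)])
L=[float(x) for x in sys.argv[1:]]
for g in range(0,len(L)-1,5):
    a0=L[g];print([[*(p(a)-p(a0)).round(1).tolist(),0] for a in L[g+1:g+6]],[[0,0,round(float(np.radians(a-a0)),3)] for a in L[g+1:g+6]])
E
python3 arc.py 50.6 55 61 67 73 79 85 91 97 103 109 113 116 118 118 118
```

```text
[[-4.0, 3.0, 0], [-9.8, 6.7, 0], [-16.0, 9.7, 0], [-22.4, 12.0, 0], [-29.1, 13.7, 0]] [[0, 0, 0.077], [0, 0, 0.182], [0, 0, 0.286], [0, 0, 0.391], [0, 0, 0.496]]
[[-6.8, 1.0, 0], [-13.6, 1.2, 0], [-20.5, 0.7, 0], [-27.2, -0.5, 0], [-33.8, -2.4, 0]] [[0, 0, 0.105], [0, 0, 0.209], [0, 0, 0.314], [0, 0, 0.419], [0, 0, 0.524]]
[[-4.3, -1.6, 0], [-7.4, -3.1, 0], [-9.4, -4.1, 0], [-9.4, -4.1, 0], [-9.4, -4.1, 0]] [[0, 0, 0.07], [0, 0, 0.122], [0, 0, 0.157], [0, 0, 0.157], [0, 0, 0.157]]
```

Request:
send_rows --dp '[[-4.0,3.0,0],[-9.8,6.7,0],[-16.0,9.7,0],[-22.4,12.0,0],[-29.1,13.7,0]]' --rot '[[0,0,0.077],[0,0,0.182],[0,0,0.286],[0,0,0.391],[0,0,0.496]]'

```text
time: 3.18
tool_pos: [455.8, -363.3, 264.5]
tcp_rot: [180.0, -0.1, -11.4]
ft_force: [3.1, -2.0, -1.7]
finger_gap: 18.2
```

```bash
python3 snap.py 3
```

```text
3.275 [ 455.28790245 -363.19353722  264.54140571] [ 1.79988285e+02 -3.41953809e-02 -1.15041180e+01] [ 0.31823574 -0.12127413 -0.09770258] 18.048688184926235
```

View pics/s3.png

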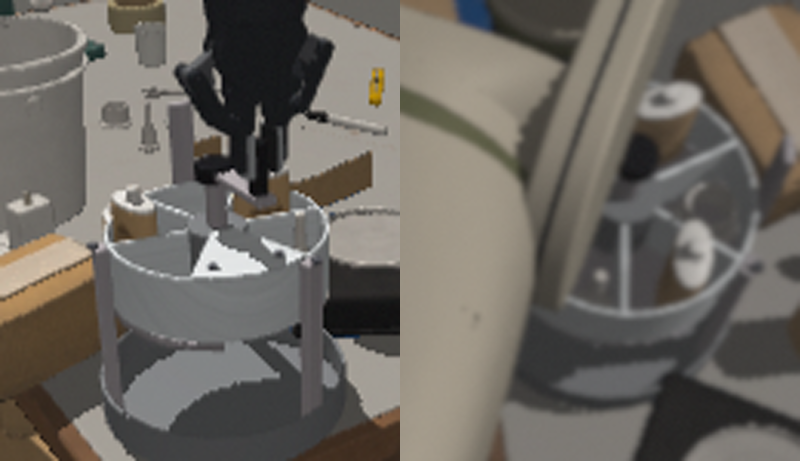

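Crank follows, with the peg held between the fingers (scene crop 255,170). Continue.

Request:
send_rows --dp '[[-6.8,1.0,0],[-13.6,1.2,0],[-20.5,0.7,0],[-27.2,-0.5,0],[-33.8,-2.4,0]]' --rot '[[0,0,0.105],[0,0,0.209],[0,0,0.314],[0,0,0.419],[0,0,0.524]]'

```text
time: 3.9
tool_pos: [422.2, -365.3, 264.5]
tcp_rot: [180.0, -0.1, 18.5]
ft_force: [4.2, 1.2, -0.2]
finger_gap: 18.2
```

Request:
send_rows --dp '[[-4.3,-1.6,0],[-7.4,-3.1,0],[-9.4,-4.1,0],[-9.4,-4.1,0],[-9.4,-4.1,0]]' --rot '[[0,0,0.07],[0,0,0.122],[0,0,0.157],[0,0,0.157],[0,0,0.157]]'

```text
time: 4.53
tool_pos: [412.4, -369.5, 264.4]
tcp_rot: [-180.0, -0.0, 27.3]
ft_force: [1.6, 3.6, 2.1]
finger_gap: 17.7
```

```bash
python3 snap.py 4;python3 arc.py 118 119.5 121 121 121
```

```text
4.625 [ 412.43003065 -369.49201621  264.41020507] [-1.79994545e+02 -1.92860070e-02  2.73962679e+01] [2.024771   3.01782712 2.04916953] 17.924984817578533
[[-1.5, -0.8, 0], [-3.0, -1.7, 0], [-3.0, -1.7, 0], [-3.0, -1.7, 0]] [[0, 0, 0.026], [0, 0, 0.052], [0, 0, 0.052], [0, 0, 0.052]]
```

View pics/s4.png

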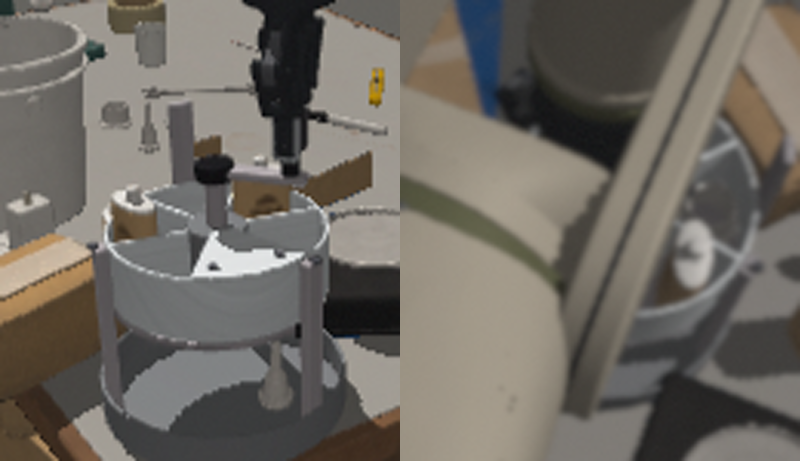

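```bash
python3 - <<'E'
from h import *
s=dict(np.load("scene4.npz"));P=pts(s);c=np.array([443,-427.5])
for v in range(218,246,3):
  print(v,[(u,*P[v,u].round().astype(int).tolist()) for u in (246,249,252) if np.isfinite(P[v,u,0])])
E
python3 arc.py 118 114 108 102 96 90 84 78 72 67 64.5 63.5 63.5 63.5
```

```text
218 [(246, 478, -341, 123), (249, 466, -342, 117), (252, 460, -338, 116)]
221 [(246, 476, -344, 112), (249, 428, -379, 74), (252, 347, -443, 8)]
224 [(246, 368, -448, 6), (249, 430, -377, 66), (252, 358, -433, 7)]
227 [(246, 383, -435, 8), (249, 428, -379, 55), (252, 374, -419, 10)]
230 [(246, 392, -426, 6), (249, 427, -380, 44), (252, 380, -413, 5)]
233 [(246, 435, -385, 36), (249, 430, -378, 36), (252, 421, -375, 33)]
236 [(246, 432, -388, 23), (249, 431, -377, 28), (252, 423, -373, 25)]
239 [(246, 435, -385, 16), (249, 430, -378, 17), (252, 424, -372, 16)]
242 [(246, 438, -382, 9), (249, 435, -374, 11), (252, 428, -369, 10)]
245 [(246, 448, -373, 9), (249, 442, -368, 8), (252, 434, -363, 6)]
[[4.1, 2.0, 0], [10.5, 4.5, 0], [17.1, 6.2, 0], [23.9, 7.3, 0], [30.8, 7.7, 0]] [[0, 0, -0.07], [0, 0, -0.175], [0, 0, -0.279], [0, 0, -0.384], [0, 0, -0.489]]
[[6.8, -0.4, 0], [13.6, -1.4, 0], [20.2, -3.2, 0], [25.6, -5.2, 0], [28.2, -6.4, 0]] [[0, 0, -0.105], [0, 0, -0.209], [0, 0, -0.314], [0, 0, -0.401], [0, 0, -0.445]]
[[1.0, -0.5, 0], [1.0, -0.5, 0], [1.0, -0.5, 0]] [[0, 0, -0.017], [0, 0, -0.017], [0, 0, -0.017]]
```

The nozzle stands upright on the tray floor (z 6 to 74), well clear of the disc. Turning back.

Request:
send_rows --dp '[[4.1,2.0,0],[10.5,4.5,0],[17.1,6.2,0],[23.9,7.3,0],[30.8,7.7,0]]' --rot '[[0,0,-0.07],[0,0,-0.175],[0,0,-0.279],[0,0,-0.384],[0,0,-0.489]]'

```text
time: 5.25
tool_pos: [442.5, -362.5, 264.3]
tcp_rot: [179.9, 0.1, -0.9]
ft_force: [-3.4, -0.7, 1.5]
finger_gap: 18.0
```

Request:
send_rows --dp '[[6.8,-0.4,0],[13.6,-1.4,0],[20.2,-3.2,0],[25.6,-5.2,0],[28.2,-6.4,0]]' --rot '[[0,0,-0.105],[0,0,-0.209],[0,0,-0.314],[0,0,-0.401],[0,0,-0.445]]'

```text
time: 5.88
tool_pos: [470.7, -368.9, 264.2]
tcp_rot: [179.9, 0.1, -26.3]
ft_force: [-3.3, 0.6, 1.8]
finger_gap: 18.2
```

Request:
send_rows --dp '[[1.0,-0.5,0],[1.3,-0.6,0],[1.3,-0.6,0]]' --rot '[[0,0,-0.017],[0,0,-0.02],[0,0,-0.02]]'

```text
time: 6.25
tool_pos: [472.1, -369.2, 264.1]
tcp_rot: [180.0, 0.0, -27.2]
ft_force: [-3.5, -0.9, 1.0]
finger_gap: 18.1
```

```bash
python3 snap.py 5
```

```text
6.35 [ 472.23202516 -369.10003587  264.13576695] [ 1.79985476e+02  1.81602590e-02 -2.72060242e+01] [-3.01531826 -1.01237436  0.82225246] 18.316817575649008
```

Request:
send_rows --dp '[[0,0,0],[0,0,0],[0,0,8],[0,0,35],[0,0,75]]' --rot '[[0,0,0],[0,0,0],[0,0,0],[0,0,0],[0,0,0]]' --jaw 32

```text
time: 6.98
tool_pos: [472.1, -368.5, 339.2]
tcp_rot: [-180.0, 0.1, -27.2]
ft_force: [0.4, -0.4, 0.0]
finger_gap: 31.9
```

Request:
send_rows --dp '[[-45,-33,10],[-90,-65,20],[-135,-98,20],[-175,-130,20],[-215,-165,20]]' --rot '[[0,0,0],[0,0,0],[0,0,0],[0,0,0],[0,0,0]]'

```text
time: 7.6
tool_pos: [256.2, -534.9, 360.4]
tcp_rot: [180.0, -0.1, -27.2]
ft_force: [1.0, -0.7, -0.1]
finger_gap: 31.9
```

```bash
python3 snap.py 6; python3 - <<'E'
from h import *
c=np.array([443,-427.5])
for n in("top","scene"):
    s=dict(np.load(n+"6.npz"));P=pts(s);dk=s["pixels"].max(2)
    d=P[...,:2]-c;rr=np.hypot(d[...,0],d[...,1])
    for t,m in (("pegtop",(P[...,2]>273)&(rr<90)&(P[...,2]<283)&(dk<90)),("cap",(abs(P[...,2]-238)<3)&(rr<25)),("bar",(abs(P[...,2]-234)<3)&(rr<78)&(rr>22)&(dk>90))):
        q=P[m]
        if len(q): print(n,t,len(q),q.mean(0).round(1),np.degrees(np.arctan2(*(q.mean(0)[1::-1]-c[::-1]))).round(1))
E
```

```text
7.7 [ 253.34141991 -536.77295395  359.51434358] [ 1.79905173e+02  3.93848151e-02 -2.75155671e+01] [ 0.24977417  0.82398163 -0.08470398] 32.02093219918689
top pegtop 41 [ 469.7 -367.6  277.1] 66.0
top cap 172 [ 442.4 -427.2  237.8] 151.7
top bar 152 [ 460.7 -389.2  233.7] 65.2
scene pegtop 20 [ 474.8 -367.9  276.9] 61.9
scene cap 70 [ 446.7 -426.8  237.8] 10.7
scene bar 35 [ 467.9 -390.8  234.1] 55.8
```

View pics/s6.png

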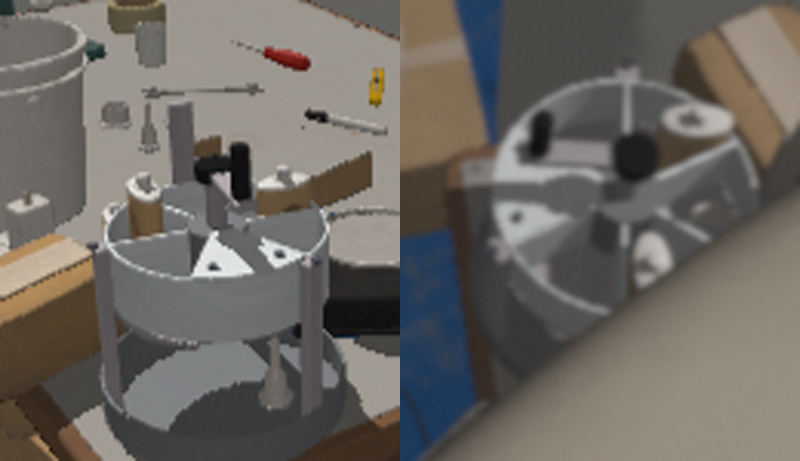

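```bash
python3 - <<'E'
from h import *
def ray(s,u,v,z):
    T=s["world_from_camera"];d=T[:3,:3]@np.linalg.solve(s["intrinsics"],[u,v,1.]);return (T[:3,3]+d*(z-T[2,3])/d[2])[:2]
for n,b in (("top",((264.0,157.9),(262.9,180.7))),("scene",((229.4,196.5),(251,192.4)))):
    s=dict(np.load(n+"0.npz"));p,q=[ray(s,*x,182) for x in b];d=q-p
    print(n,p,q,"normal",np.degrees(np.arctan2(*d[::-1]))%180-90,"mid dir",np.degrees(np.arctan2(*((p+q)/2-[443,-427.5])[::-1])))
# bar direction by PCA in each
for n in("top","scene"):
    s=dict(np.load(n+"6.npz"));P=pts(s);dk=s["pixels"].max(2);d=P[...,:2]-[443,-427.5];rr=np.hypot(d[...,0],d[...,1])
    m=(abs(P[...,2]-234)<3)&(rr<80)&(rr>18)&(dk>90)
    # exact ray-plane
    v,u=np.nonzero(m);Q=np.array([ray(s,a,b,234) for a,b in zip(u,v)],np.float32)
    l=cv2.fitLine(Q,cv2.DIST_HUBER,0,.01,.01).ravel();r_=cv2.minAreaRect(Q)
    print(n,"bar",np.degrees(np.arctan2(l[1],l[0])),r_)
s=dict(np.load("top6.npz"));cv2.imwrite("pics/t6.png",cv2.resize(s["pixels"][120:250,230:360,::-1],(600,600),interpolation=cv2.INTER_CUBIC))
E
```

```text
top [ 502.69605256 -372.79796852] [ 451.95200067 -347.45828261] normal 63.464168720192646 mid dir 63.002469778686915
scene [ 500.55990194 -373.94821465] [ 450.59897916 -348.57899568] normal 63.079394616351266 mid dir 63.80898867767124
top bar 65.80308 ((463.4105224609375, -383.4378967285156), (60.899208068847656, 18.755346298217773), 64.19076538085938)
scene bar 58.22933 ((466.42755126953125, -384.80908203125), (62.849388122558594, 18.88688087463379), 64.6217269897461)
```

View pics/t6.png

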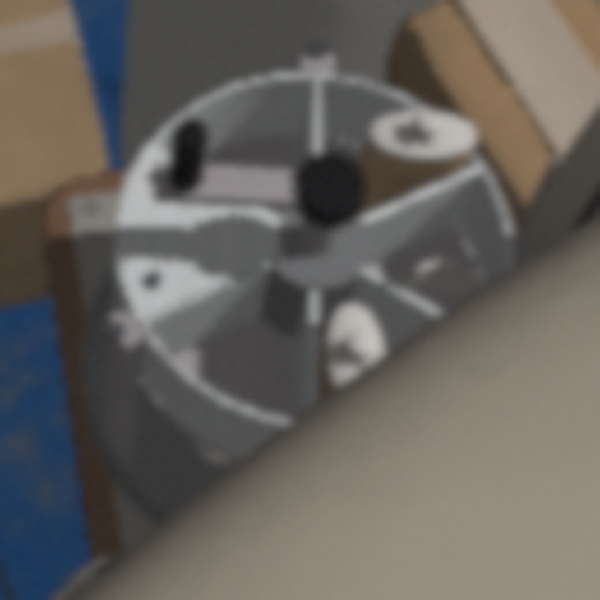

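```bash
python3 -c "
from bench import r,job
print(job.hand_in(), r.sense()['time'])"
```

```text
the job is handed in; nothing more can be done
the job is handed in; nothing more can be done
```

The job is handed in: the nozzle is in the tray and the crank is back over the blanked-off sector. It took about 8 s of the 45 s allowed.

- **Turning:** The nozzle was in the +60° compartment and the crank started at about -13°. I put the open fingers around the peg and turned it counter-clockwise until the nozzle dropped, at about +54.5°. That way the opening passed only under the blanked sector before reaching the nozzle. I then turned it back, opened the fingers, lifted off and moved the arm away.
- **Nozzle:** It stands upright on the tray floor, from about z 6 to z 74, well clear of the disc.
- **Other parts:** Both bottles and the ferrule are still in their compartments and the arm did not touch them. The bottles were dragged round a little inside their compartments by the turning disc. I did not check bottle_c separately, but the arm went nowhere near it.
- **Pointer:** My best estimate is that it stands within about 1° of the middle of the blanked sector: the bar is at 64.2° to 64.6°, against 63.1° to 63.6° for the sector. The two cameras disagreed by a few degrees: peg-top readings were 66.0° and 61.9°, and line fits of the bar were 65.8° and 58.2°. I relied on the bar's outline and the fingertip position, which agreed.
- **Force:** The highest wrist force I read was about 4.4 N.

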